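Raise the drying cabinet's sash to the pointer

ROBOT

A 6-joint arm with a two-finger parallel gripper is mounted at the origin on the work surface. World frame = base frame: x ahead of the robot, y to its left, z up, the work surface at z = 0. Lengths are in m, angles in rad, forces in N, time in s.
With the tool pointing down it reaches from about 0.275 to 0.875 m from the base axis. Payload 12.5 kg.
Tool frame: the origin (TCP) lies at the very end of the fingers, on their centre line; the grasp point (between the pads) lies 19 mm behind it; z points along the fingers, y is the line along which they close (so a half turn about z gives the same grasp; the last joint's range is limited). The gripper opens to 85 mm and grips with 20 to 120 N. Pads are 22 mm wide; open, the fingers measure 114 mm over their backs; the gripper's body (76 mm by 85 mm) begins 54 mm behind the grasp point. The pads swing forward as they close: fully open they stand 13 mm farther back than shut.
Start: joints at [1.029, 0.351, 1.652, -0, 1.139, -0.085], TCP at [0.243, 0.494, 0.231] pointing down, gripper open.
Joint ranges: [-2.75, 2.75], [-0.79, 2.1], [0.01, 2.65], [-1.57, 4.71], [0.07, 3.14], [-2.87, 2.87]. Speed limits (rad/s): [2.22, 2.22, 2.79, 3.14, 3.14, 3.14].

INTERFACE

Orientations are given as a 3x3 rotation matrix whose columns are the frame's x, y, z axes.
In Python, from bench import manip gives the robot as it stands. Calls block until the motion is done:
- manip.move_ptp(position, orientation): joint-space move of the TCP to a pose.
- manip.move_l(position, attitude=None, max_speed=0.15): straight line of the TCP; attitude=None keeps the orientation; max_speed is the mean speed in m/s.
- manip.move_j(angles): joint-space move.
- manip.set_gripper(opening, effort=None): opening from 0.0 (shut) to 1.0 (fully open); effort is the grip in N (None keeps the last); returns when the fingers have stopped.
- manip.dwell(seconds).
- manip.inverse_kinematics(position, orientation): joint angles nearest the present ones, or None.
- manip.grab_frame(name): name is "scene" or "top" or "wrist"; returns (picture, depth): 480x640x3 uint8, red, green, blue; 480x640 float32, m along the optical axis (not along the pixel's ray), 0 where there is no reading.
- manip.get_calibration(name): a dict with "camera_matrix" (3x3 intrinsics, pixels), "R" (3x3) and "t" (3): a world point X has camera coordinates R X + t. Camera axes: x right, y down, z forward; pixel columns grow to the right and rows downward; lengths in m; the calibration is good to about 2 mm. A picture is of the moment at which its call begins: read the wrist's pose just before it. get_calibration takes no time and is no camera call; for the wrist camera it gives the pose at the moment of the call.
A pose or a line that the arm cannot do raises manip.Unreachable and nothing moves.
- manip.sign_off(): hands the job in; it is judged then, once.
Trained networks look in the newest picture that a camera, given by its name, has taken for a name from the list of things; names that differ only in an ending like _2 or _b are one class to them, and where a whole thing is asked for, a point or a joint stands for the part that bears it (a point fixed in the world has none). Each returns a list of dicts, best first, with "confidence" (0 to 1); they miss things now and then, are a little off and sometimes report something else, mostly with a low value. They report only what shows in the picture. A call takes as long as a camera call.
- manip.look_for(camera, name): "at" ([x, y, z] in m, in world coordinates, good to about 4 mm: the middle of the surface that is visible of it).
Readings, each from a call of its own:
- manip.current_time(): time.
- manip.current_qpos(): joint angles.
- manip.current_joint_vel(): joint speeds.
- manip.current_joint_torque(): joint torques, N m.
- manip.current_ee_pos(): TCP position.
- manip.current_tcp_rot(): TCP orientation.
- manip.current_force(): force on the tool from outside, world axes, zero at the start.
- manip.current_ft_torque(): the same for the moment, N m.
- manip.current_grip_width(): opening from 0.0 (shut) to 1.0 (fully open).
- manip.current_grip_force(): force on a finger pad.
Only numpy, scipy, OpenCV 4.12 (cv2) and the standard library are available. Lean on these libraries where they do the work, as an engineer would, in place of code of your own. Each camera call takes 0.05 s, during which the arm holds its last target. There are 200 camera calls.

TASK

Set the airing gap of the bottle-drying cabinet: with the fingertips beneath the lip of its sloping, counterweighted window, gently push the window up until the lip is level with the small black pointer on the side rail, then take the hand away and leave it there. Only push: do not pinch the lip or pick anything up, and leave the pointer, the bottles and everything else on the board as they stand.

Things in the scene. Friction and masses are not known exactly. Their poses are not given: they have to be found in the camera images.
- cabinet: white drying cabinet, fixed, 320 deep (x) x 380 wide (y) x 333 high; origin at the centre of its underside, x points to its back. Above an 80 high plinth the front slopes back at 50 degrees from horizontal; aluminium rails 25 wide run up both sides of the slope, 8 proud of the window, 290 clear between them. Louvred sides, clear back, grey counterweight casings
- window (a joint): travel of the clear window up the slope in m, 0 (down) to 0.16 (end stop). It is counterbalanced by weights: it takes about 1 to 3 N along the slope to move and stays where it is left. Starts at 0 to 0.03
- lip_mid (a point): centre of the lip, a straight grey bar along the lower edge of the window, 270 long across the slope (y), 12 thick along the slope (x), standing 28 out from the window's face (z). Axes: x up along the slope (the way the window opens), y across to the left seen from the robot, z outward, square to the window. The space beneath the lip is free
- pointer (a joint): position of the pointer along the slope in m; the lip's middle is level with the pointer when window equals this value. It is a stiff clip and lies between 0.075 and 0.13 in any one run
- pointer_tip (a point): inward tip of the small black pointer clip (diamond 25 along the slope, about 33 across, its top 21 above the window's face) on the rail at the cabinet's +y side, just beyond that end of the lip's line; axes as lip_mid. Level means that lip_mid lies at x = 0 in these axes
- bottle_a: coral bottle with white cap, 60 across, 150 high, inside the cabinet; origin at its underside
- bottle_b: the other coral bottle, same, inside the cabinet
- teether: cream silicone teething ring, 94 across, 14 high, lying in front of the cabinet; origin at its underside
- tongs: stainless tongs, 160 x 54, 10 high, lying in front of the cabinet; origin at the underside
- dispenser: white push dispenser, 64 across, 138 high, with a spout, beside the cabinet; origin at its underside
- cup: steel cup, 72 across, 85 high, beside the cabinet; origin at its underside
- rack: white tree-shaped drying rack, 140 across, 253 high, at the cabinet's -y side; origin at its underside
- collar: white bottle collar ring, 48 across, 18 high, on the board near the cabinet's front corner; origin at its underside

How it is judged:
On the way, in this order (a step that is already met when the one before it is completed fails the run):
1. the fingers push on the underside of the lip and the window rises (contact force between the fingers and window_c1 above 0.3 N and velocity of joint window above 0.002 m/s), for 0.1 s.
2. the lip is level with the pointer (x of lip_mid in the frame of pointer_tip between -0.008 and 0.008 m), for 0.2 s.
At the end, for the whole second after the job is handed in: the middle of the lip lies within 8 mm of level with the pointer's tip, measured along the slope, and the window is at rest (all of step 2 and velocity of joint window between -0.005 and 0.005 m/s); the robot touches nothing.
It fails at once if the lip is pinched: fingers press its lower half (window_c1) and its upper half (window_c2) at once (contact force between the fingers and window_c1 above 1 N and contact force between the fingers and window_c2 above 1 N).
It fails at once if the window is flung (faster than 0.4 m/s) (velocity of joint window above 0.4 m/s).
It fails at once if the pointer is shifted by more than 4 mm (distance of pointer_tip from where it was at the start of the episode above 0.004 m).
It fails at once if a bottle or another thing on the board is moved or lifted by more than 15 mm (distance of any of bottle_a, bottle_b, teether, tongs, dispenser, cup, rack, collar from where it was at the start of the episode above 0.015 m).
It also fails if it takes over 38 s, if anything falls off the work surface, if the arm or the gripper's body presses on something with over 40 N, if the wrist force passes 120 N, or if a joint passes its speed limit or range.

## Working session

There is one attempt and no reset: what is moved stays moved. The work goes in short steps, each a Python script; the robot and the scene stay as the last script left them, time stands still between calls to the robot, and variables do not carry over. Pictures are saved under pics/ and viewed, at most 10 in all, crops included, and the job is handed in when it is done.

```bash
mkdir -p pics
python3 - <<'E'
from bench import manip
import cv2,numpy as np
for c in ("scene","top"):
    p,d=manip.grab_frame(c); cv2.imwrite(f"pics/{c}0.png",p[:,:,::-1]); np.savez(f"{c}0.npz",p=p,d=d,**manip.get_calibration(c))
    for n in ("cabinet","lip_mid","pointer_tip","window","pointer","collar","teether","tongs","rack"):
        print(c,n,[(np.round(r["at"],3).tolist(),round(r["confidence"],2)) for r in manip.look_for(c,n)[:2]])
print(manip.current_time())
E
```

```text
scene cabinet []
scene lip_mid [([0.594, 0.003, 0.171], 0.9)]
scene pointer_tip [([0.614, 0.153, 0.208], 0.64)]
scene window [([0.594, 0.006, 0.169], 0.87)]
scene pointer [([0.608, 0.157, 0.211], 0.5)]
scene collar [([0.592, 0.003, 0.171], 0.61), ([0.481, 0.191, 0.022], 0.5)]
scene teether [([0.442, 0.077, 0.018], 0.83), ([0.473, -0.264, 0.062], 0.18)]
scene tongs [([0.417, -0.106, 0.015], 0.85)]
scene rack [([0.62, -0.317, 0.095], 0.91)]
top cabinet [([0.707, 0.004, 0.284], 0.81)]
top lip_mid [([0.602, 0.002, 0.174], 0.91)]
top pointer_tip [([0.414, -0.099, 0.017], 0.65), ([0.608, 0.153, 0.211], 0.55)]
top window [([0.603, -0.002, 0.173], 0.69)]
top pointer []
top collar []
top teether [([0.442, 0.076, 0.018], 0.63)]
top tongs [([0.412, -0.098, 0.016], 0.74), ([0.443, 0.077, 0.02], 0.54)]
top rack [([0.622, -0.311, 0.018], 0.58), ([0.706, -0.0, 0.288], 0.18)]
1.0
```

View pics/scene0.png

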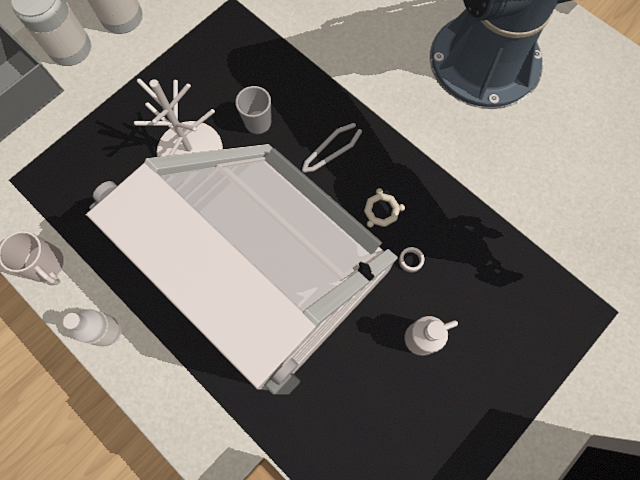

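View pics/top0.png

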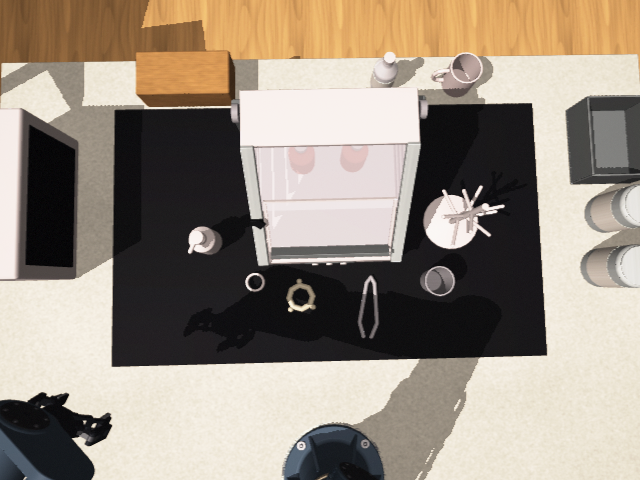

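The scene view shows the cabinet, with the pointer at about (366,270). In the top view it is at about (258,223), with a dark bar at row 250 near the window's foot and a thin line at row 200. I'll use depth to settle which one is the lip.

```bash
cat > h.py <<'E'
import numpy as np
def cloud(f):
    z=np.load(f); d=z["d"]; K=z["camera_matrix"]
    v,u=np.mgrid[:480,:640]
    P=np.stack([(u-K[0,2])/K[0,0]*d,(v-K[1,2])/K[1,1]*d,d],-1)
    return (P-z["t"])@z["R"], z["p"]
E
python3 - <<'E'
from h import *; import cv2
P,p=cloud("top0.npz")
for r in range(185,272,3): print(r,[(np.round(P[r,c],3).tolist(),p[r,c].tolist()) for c in (258,330,360)])
q,pp=cloud("scene0.npz")
a=cv2.resize(p[185:275,225:425],(800,360),interpolation=cv2.INTER_NEAREST)
b=cv2.resize(pp[140:300,200:420],(412,300))
b=cv2.copyMakeBorder(b[:240],0,0,0,800-412,0)
cv2.imwrite("pics/c1.png",np.vstack([a,b])[:,:,::-1])
E
```

```text
185 [([0.679, 0.147, 0.264], [96, 95, 93]), ([0.678, 0.001, 0.255], [231, 221, 220]), ([0.678, -0.061, 0.252], [232, 222, 222])]
188 [([0.672, 0.147, 0.266], [123, 121, 117]), ([0.673, 0.001, 0.248], [232, 220, 221]), ([0.672, -0.061, 0.249], [232, 221, 222])]
191 [([0.667, 0.148, 0.261], [154, 151, 147]), ([0.669, 0.001, 0.24], [232, 222, 222]), ([0.667, -0.062, 0.241], [232, 221, 222])]
194 [([0.661, 0.148, 0.259], [179, 176, 169]), ([0.663, 0.001, 0.234], [232, 220, 221]), ([0.662, -0.062, 0.237], [232, 222, 222])]
197 [([0.657, 0.149, 0.25], [207, 204, 198]), ([0.657, 0.001, 0.233], [232, 221, 222]), ([0.657, -0.063, 0.229], [227, 214, 212])]
200 [([0.651, 0.15, 0.248], [209, 205, 200]), ([0.65, 0.001, 0.237], [233, 220, 212]), ([0.649, -0.062, 0.237], [239, 228, 224])]
203 [([0.646, 0.151, 0.24], [211, 208, 200]), ([0.645, 0.001, 0.227], [239, 232, 232]), ([0.645, -0.063, 0.223], [239, 232, 232])]
206 [([0.641, 0.152, 0.233], [210, 207, 200]), ([0.641, 0.001, 0.217], [240, 232, 232]), ([0.64, -0.063, 0.215], [240, 233, 233])]
209 [([0.636, 0.153, 0.226], [210, 207, 201]), ([0.63
[... 1938 characters left out ...]
.149], [150, 149, 147]), ([0.541, -0.068, 0.14], [122, 122, 119])]
257 [([0.541, 0.167, 0.113], [218, 215, 208]), ([0.536, 0.001, 0.14], [165, 156, 152]), ([0.537, -0.073, 0.082], [249, 242, 239])]
260 [([0.534, 0.168, 0.107], [209, 206, 201]), ([0.531, -0.001, 0.088], [246, 236, 233]), ([0.53, -0.073, 0.084], [220, 201, 196])]
263 [([0.527, 0.169, 0.1], [184, 181, 175]), ([0.525, -0.002, 0.056], [236, 224, 218]), ([0.525, -0.08, 0.006], [29, 28, 30])]
266 [([0.523, 0.181, 0.007], [40, 39, 40]), ([0.519, -0.003, 0.01], [31, 30, 31]), ([0.518, -0.08, 0.004], [29, 29, 29])]
269 [([0.516, 0.181, 0.007], [29, 29, 31]), ([0.512, -0.003, 0.006], [30, 28, 30]), ([0.51, -0.08, 0.005], [30, 28, 30])]
```

View pics/c1.png

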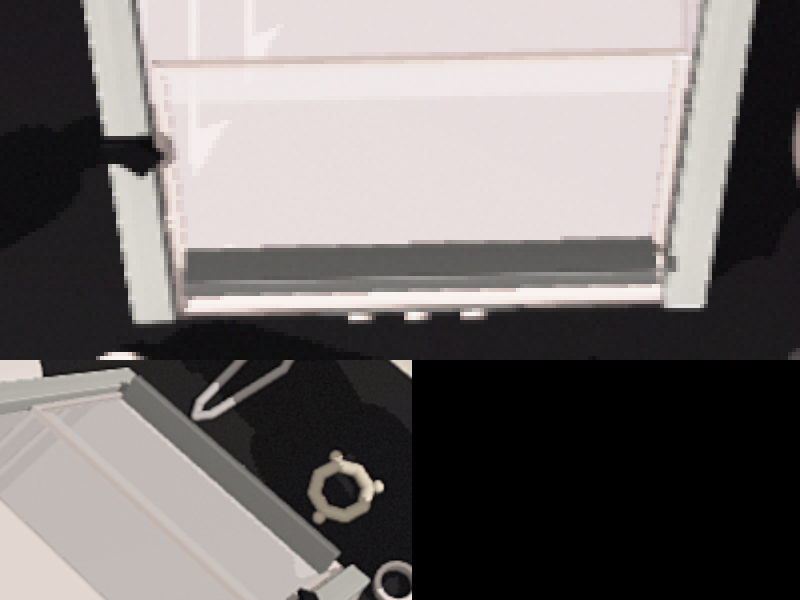

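The lip is the grey bar at rows 247–255 of the top view (z≈0.14). The pointer is at about (258,223). The line at row 200 is the window's upper edge. Next: an estimator for the slope frame, plus IK checks.

```bash
cat >> h.py <<'E'
def frame(P):
    "yaw from the window plane; returns u, v, n axes and a point on the face"
    W=P[206:242,280:385].reshape(-1,3); W=W[np.isfinite(W).all(1)]; c=np.median(W,0)
    n=np.linalg.svd(W-c,full_matrices=False)[2][2]; n*=np.sign(n[2])
    slope=np.degrees(np.arccos(n[2])); yaw=np.arctan2(-n[1],-n[0])
    f=np.array([np.cos(yaw),np.sin(yaw),0]); a=np.radians(50)
    u=f*np.cos(a)+[0,0,np.sin(a)]; n=-f*np.sin(a)+[0,0,np.cos(a)]
    return u,np.cross(n,u),n,c,slope,yaw
def meas(P,p,F):
    u,v,n,c=F; Q=(P-c)@np.stack([u,v,n],1); g=p.max(2)
    y0=Q[...,1]
    L=(abs(y0)<.13)&(Q[...,2]>.006)&(Q[...,2]<.024)&(g<160)&(Q[...,0]>-.13)&(Q[...,0]<.1)
    k=(g<60)&(y0>.12)&(y0<.19)&(Q[...,2]>.012)&(Q[...,2]<.03)&(abs(Q[...,0])<.1)
    s=Q[k]; r=lambda a:np.round(a,4)
    return dict(nlip=L.sum(),lip_top=r(np.percentile(Q[L][:,0],[10,50,90])) if L.sum() else None,
        npt=k.sum(),pt=r(np.percentile(s[:,0],[2,50,98])) if k.sum() else None,pmid=r(np.median(s,0)) if k.sum() else None)
E
python3 - <<'E'
from h import *
from bench import manip
P,p=cloud("top0.npz"); F=frame(P); print(F)
np.savez("F.npz",*F[:4])
print(meas(P,p,F[:4]))
q,pp=cloud("scene0.npz"); print(meas(q,pp,F[:4]))
u,v,n,c=F[:4]
Q=(P-c)@np.stack(F[:3],1)
for r in range(242,262): print(r,np.round(np.median(Q[r,290:370],0),4),p[r,330])
for r in range(217,232): print(r,[(np.round(Q[r,k]*1000).tolist(),p[r,k,0]) for k in range(250,270,3)])
for sg in (1,-1):
    R=np.stack([np.cross(sg*v,-n),sg*v,-n],1)
    for s in (-.14,0.0): print(sg,s,manip.inverse_kinematics(c+u*s+n*.1,R),manip.inverse_kinematics(c+u*s+n*.012,R))
E
```

```text
(array([-0.64270421,  0.01035417,  0.76604444]), array([-1.61082331e-02, -9.99870254e-01, -1.73472348e-18]), array([ 0.76594505, -0.01233962,  0.64278761]), array([ 0.60738326, -0.00371149,  0.18071632]), np.float64(88.95850654219599), np.float64(3.125483723779685))
{'nlip': np.int64(0), 'lip_top': None, 'npt': np.int64(0), 'pt': None, 'pmid': None}
{'nlip': np.int64(0), 'lip_top': None, 'npt': np.int64(0), 'pt': None, 'pmid': None}
242 [-0.0101 -0.0041 -0.057 ] [232 223 222]
243 [-0.0105 -0.004  -0.06  ] [232 223 222]
244 [-0.0109 -0.0039 -0.063 ] [232 222 221]
245 [-0.0106 -0.0038 -0.0658] [187 174 174]
246 [-0.0085 -0.0062 -0.067 ] [98 97 96]
247 [-0.0057 -0.004  -0.068 ] [91 90 88]
248 [-0.0021 -0.0041 -0.0682] [92 91 88]
249 [ 0.0003 -0.0042 -0.0692] [95 93 92]
250 [ 0.0039 -0.0042 -0.0693] [93 93 92]
251 [ 0.0068 -0.0043 -0.07  ] [94 94 92]
252 [ 0.0104 -0.0044 -0.0702] [96 95 92]
253 [ 0.0135 -0.0068 -0.0708] [90 88 86]
254 [ 0.0148 -0.0045 -0.0724] [150 149 147]
255 [ 0.0151 -0.0044 -0.0752] [124 123 119]
256 [ 0.0152 -0.0044 -0.0778] [118 118 115]
257 [ 0.0132 -0.0044 -0.082
[... 4113 characters left out ...]
], np.uint8(182)), ([10.0, -167.0, -13.0], np.uint8(219)), ([7.0, -160.0, -14.0], np.uint8(214)), ([7.0, -154.0, -14.0], np.uint8(212)), ([-68.0, -157.0, -65.0], np.uint8(128)), ([5.0, -141.0, -16.0], np.uint8(240))]
1 -0.14 None [-0.0605814   1.38801377  0.30976704 -0.04633201  2.31545423  1.51078662]
1 0.0 [-0.06171469  1.16387011  0.39687633 -0.05493739  2.45225764  1.49905884] [-0.06547055  0.99974534  0.85908822 -0.04530901  2.1543513   1.51407526]
-1 -0.14 None [-0.0605814   1.38801377  0.30976704 -0.04633201  2.31545423 -1.63080604]
-1 0.0 [-0.06171469  1.16387011  0.39687633 -0.05493739  2.45225764 -1.64253382] [-0.06547055  0.99974534  0.85908822 -0.04530901  2.1543513  -1.62751739]
```

The SVD was thrown off by depth outliers, so I'll replace it with a filtered fit.

```bash
python3 - <<'E'
s=open("h.py").read()
a=s.index("    n=np.linalg.svd"); b=s.index("    slope=")
s=s[:a]+"""    for _ in range(5):
        A=np.c_[W,np.ones(len(W))][:,[0,1,3]]; k=np.linalg.lstsq(A,W[:,2],rcond=None)[0]; e=W[:,2]-A@k
        W=W[abs(e)<max(2*np.median(abs(e)),.004)]
    n=np.array([-k[0],-k[1],1]); n/=np.linalg.norm(n); c=W.mean(0)
"""+s[b:]
open("h.py","w").write(s)
E
python3 - <<'E'
from h import *
from bench import manip
P,p=cloud("top0.npz"); F=frame(P); print(F)
np.savez("F.npz",*F[:4])
print(meas(P,p,F[:4]))
q,pp=cloud("scene0.npz"); print(meas(q,pp,F[:4]))
u,v,n,c=F[:4]
Q=(P-c)@np.stack(F[:3],1)
for r in range(242,260,2): print(r,np.round(np.median(Q[r,290:370],0),4))
# rail direction check for yaw: right inner/left inner rails, lip end positions
m=(Q[...,2]>.004)&(Q[...,2]<.012)&(p.min(2)>170)&(abs(Q[...,1])<.19)&(abs(Q[...,1])>.14)
for lo in (-.08,-.02,.05,.1):
    k=m&(abs(Q[...,0]-lo)<.02); print(lo,[np.round(np.median(Q[k&(sg*Q[...,1]>0)],0),3) for sg in (1,-1)])
for sg in (1,-1):
    R=np.stack([np.cross(sg*v,-n),sg*v,-n],1)
    for s in (-.10,0.0): print(sg,s,manip.inverse_kinematics(c+u*s+n*.1,R),manip.inverse_kinematics(c+u*s+n*.012,R))
E
```

```text
(array([0.64277378, 0.00421718, 0.76604444]), array([-6.56076779e-03,  9.99978478e-01,  4.33680869e-19]), array([-0.76602796, -0.00502584,  0.64278761]), array([ 0.60893386, -0.00647117,  0.18247334]), np.float64(49.86839818689897), np.float64(0.006560814862310449))
{'nlip': np.int64(628), 'lip_top': array([-0.0716, -0.0699, -0.068 ]), 'npt': np.int64(100), 'pt': array([0.0133, 0.0229, 0.0321]), 'pmid': array([0.0229, 0.1617, 0.0195])}
{'nlip': np.int64(1251), 'lip_top': array([-0.0736, -0.0717, -0.0698]), 'npt': np.int64(130), 'pt': array([-0.0277,  0.0233,  0.0298]), 'pmid': array([0.0233, 0.1609, 0.0178])}
242 [-0.06    0.0077 -0.    ]
244 [-0.0663  0.0076 -0.0001]
246 [-0.0698  0.0101  0.0029]
248 [-0.0696  0.0081  0.0095]
250 [-0.0699  0.0083  0.0162]
252 [-0.0696  0.0086  0.0224]
254 [-0.0707  0.0088  0.0273]
256 [-0.0761  0.0088  0.0281]
258 [-0.1204  0.0071 -0.0048]
-0.08 [array([-0.079,  0.165,  0.008]), array([-0.08 , -0.15 ,  0.008])]
-0.02 [array([-0.02 ,  0.166,  0.008]), array([-0.019, -0.15 ,  0.008])]
0.05 [array([0.051, 0.164, 0.008]), array([ 0.051, -0.15 ,  0.008])]
0.1 [array([0.101, 0.165, 0.008]), array([ 0.1  , -0.15 ,  0.008])]
1 -0.1 [-0.20910215  0.15934051  2.45815779  2.6759007   0.37370387  1.86851746] [-0.16515487  0.4199169   2.32712204  2.85834537  0.4874395   1.7114989 ]
1 0.0 [-0.16679582  0.06822818  2.25133351  1.88401519  0.13934278  2.71341793] [-0.13724005  0.3047021   2.14500626  2.57799727  0.20696413  2.0318869 ]
-1 -0.1 [-0.20910215  0.15934051  2.45815779  2.6759007   0.37370387 -1.27307519] [-0.16515487  0.4199169   2.32712204  2.85834537  0.4874395  -1.43009375]
-1 0.0 [-0.16679582  0.06822818  2.25133351  1.88401519  0.13934278 -0.42817472] [-0.13724005  0.3047021   2.14500626  2.57799727  0.20696413 -1.10970576]
```

Clean fit: lip centre s≈-0.077, pointer s≈+0.0228, so the window has to rise about 0.100 m. Pointing the tool square to the window sits near the wrist singularity, so I'll tilt it more towards horizontal and check IK.

```bash
cat >> h.py <<'E'
def pose(s,nn,th,sg=1):
    z=np.load("F.npz"); u,v,n,c=[z[f"arr_{i}"] for i in range(4)]
    th=np.radians(th); t=-n*np.cos(th)+u*np.sin(th); y=sg*v
    return c+v*.006+u*s+n*nn, np.stack([np.cross(y,t),y,t],1)
E
python3 - <<'E'
from h import *
from bench import manip
print(manip.current_time())
for th in (15,25,35):
  for sg in (1,-1):
    print(th,sg)
    for s,nn in ((-.112,.008),(-.06,.008),(.007,.008)):
      x,R=pose(s,nn,th,sg); a=manip.inverse_kinematics(x,R); b=manip.inverse_kinematics(x-.1*R[:,2],R)
      print(s,None if a is None else np.round(a,2),None if b is None else np.round(b,2),np.round(x-.1*R[:,2],3))
E
```

```text
1.0
15 1
-0.112 [-0.17  0.63  2.42  2.96  1.04  1.59] [-0.25  0.46  2.64  2.88  1.09  1.58] [ 0.44  -0.002  0.144]
-0.06 [-0.15  0.51  2.35  2.95  0.85  1.63] [-0.21  0.29  2.55  2.87  0.84  1.66] [ 0.474 -0.001  0.184]
0.007 [-0.13  0.4   2.24  2.93  0.64  1.68] [-0.18  0.16  2.43  2.84  0.59  1.75] [ 0.517 -0.001  0.235]
15 -1
-0.112 [-0.17  0.63  2.42  2.96  1.04 -1.55] [-0.25  0.46  2.64  2.88  1.09 -1.56] [ 0.44  -0.002  0.144]
-0.06 [-0.15  0.51  2.35  2.95  0.85 -1.51] [-0.21  0.29  2.55  2.87  0.84 -1.48] [ 0.474 -0.001  0.184]
0.007 [-0.13  0.4   2.24  2.93  0.64 -1.46] [-0.18  0.16  2.43  2.84  0.59 -1.4 ] [ 0.517 -0.001  0.235]
25 1
-0.112 [-0.18  0.78  2.43  2.96  1.38  1.56] None [ 0.434 -0.002  0.128]
-0.06 [-0.16  0.64  2.38  2.97  1.19  1.59] [-0.24  0.55  2.61  2.9   1.33  1.57] [ 0.468 -0.001  0.168]
0.007 [-0.14  0.5   2.29  2.97  0.96  1.63] [-0.19  0.34  2.51  2.91  1.02  1.64] [ 0.511 -0.001  0.219]
25 -1
-0.112 [-0.18  0.78  2.43  2.96  1.38 -1.58] None [ 0.434 -0.002  0.128]
-0.06 [-0.16  0.64  2.38  2.97  1.19 -1.55] [-0.24  0.55  2.61  2.9   1.33 -1.58] [ 0.468 -0.001  0.168]
0.007 [-0.14  0.5   2.29  2.97  0.96 -1.51] [-0.19  0.34  2.51  2.91  1.02 -1.5 ] [ 0.511 -0.001  0.219]
35 1
-0.112 [-0.19  0.94  2.41  2.95  1.69  1.53] [-0.3   1.11  2.62  2.8   2.04  1.38] [ 0.431 -0.002  0.111]
-0.06 [-0.16  0.79  2.37  2.97  1.5   1.57] [-0.25  0.86  2.6   2.88  1.79  1.49] [ 0.465 -0.001  0.15 ]
0.007 [-0.14  0.63  2.3   2.99  1.27  1.6 ] [-0.2   0.59  2.53  2.93  1.46  1.57] [ 0.508 -0.001  0.202]
35 -1
-0.112 [-0.19  0.94  2.41  2.95  1.69 -1.61] [-0.3   1.11  2.62  2.8   2.04 -1.76] [ 0.431 -0.002  0.111]
-0.06 [-0.16  0.79  2.37  2.97  1.5  -1.57] [-0.25  0.86  2.6   2.88  1.79 -1.65] [ 0.465 -0.001  0.15 ]
0.007 [-0.14  0.63  2.3   2.99  1.27 -1.54] [-0.2   0.59  2.53  2.93  1.46 -1.57] [ 0.508 -0.001  0.202]
```

Run:
```python
from h import *
from bench import manip
import cv2
x,R=pose(.0,.008,15,-1); x=x-.11*R[:,2]
q=manip.inverse_kinematics(x,R); q1=np.array(q).copy(); q1[0]=.95
manip.move_j(q1); manip.set_gripper(0.0)
print(manip.current_time(),manip.current_ee_pos(),manip.current_force())
manip.move_j(q); print(manip.current_time())
x,R=pose(-.112,.008,15,-1)
manip.move_l(x-.09*R[:,2]); print(manip.current_time(),manip.current_force())
p,d=manip.grab_frame("wrist"); cv2.imwrite("pics/w1.png",p[:,:,::-1])
p,d=manip.grab_frame("scene"); cv2.imwrite("pics/s1.png",p[:,:,::-1])
```

```text
4.1667 [0.21198405 0.45623087 0.23410259] [-0.383657   -0.28624811 -0.38981808]
6.0667
6.9417 [-0.09149894  0.63520359 -0.20527932]
```

View pics/w1.png

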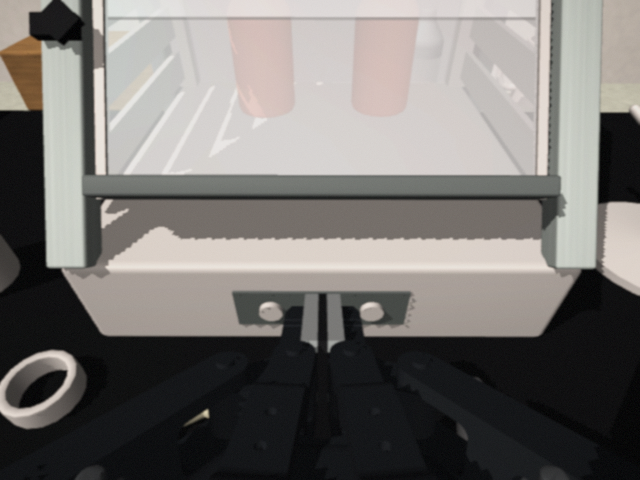

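View pics/s1.png

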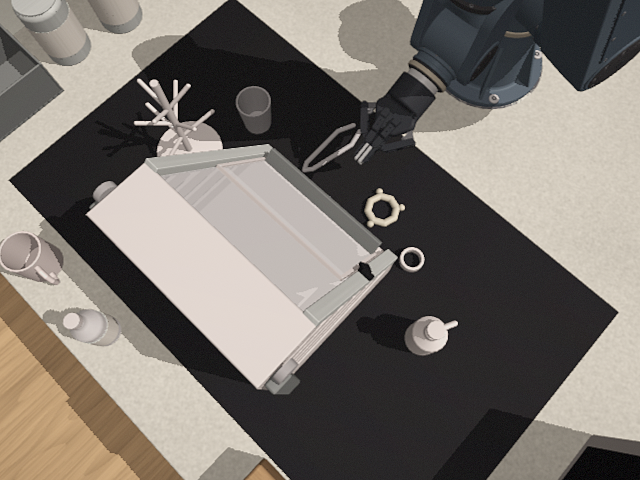

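The wrist view shows the shut fingers at (322,320) pointing at the plinth, the lip at row 186 with open space below it, and the pointer at (57,20). The scene view shows nothing disturbed. I'll insert the fingers and push to about 12 mm short.

Run:
```python
from h import *
from bench import manip
import cv2
x,R=pose(-.112,.008,15,-1)
manip.move_l(x,max_speed=.06); print(manip.current_time(),manip.current_force())
x,_=pose(-.088,.008,15,-1); manip.move_l(x,max_speed=.03); print(manip.current_time(),manip.current_force())
x,_=pose(-.006,.008,15,-1); manip.move_l(x,max_speed=.04); print(manip.current_time(),manip.current_force(),manip.current_ee_pos()-x)
z=np.load("F.npz"); F=[z[f"arr_{i}"] for i in range(4)]
for c in ("top","scene","wrist"):
    cal=manip.get_calibration(c); p,d=manip.grab_frame(c); np.savez(f"{c}2.npz",p=p,d=d,**cal); cv2.imwrite(f"pics/{c}2.png",p[:,:,::-1])
    print(c,meas(*cloud(f"{c}2.npz"),F))
```

```text
8.6917 [0.40535041 0.43877025 0.27182641]
9.6417 [ 0.7702456  -0.26884908  0.50290569]
11.8417 [ 0.26820438 -0.35813962 -0.55678113] [-1.35820229e-05  1.85058346e-06 -4.66304327e-05]
top {'nlip': np.int64(697), 'lip_top': array([0.0151, 0.0167, 0.0183]), 'npt': np.int64(95), 'pt': array([0.012 , 0.0225, 0.031 ]), 'pmid': array([0.0225, 0.1612, 0.02  ])}
scene {'nlip': np.int64(1426), 'lip_top': array([0.0133, 0.0149, 0.0165]), 'npt': np.int64(129), 'pt': array([0.0137, 0.0231, 0.0295]), 'pmid': array([0.0231, 0.1615, 0.0177])}
wrist {'nlip': np.int64(3267), 'lip_top': array([0.0014, 0.0161, 0.0163]), 'npt': np.int64(52), 'pt': array([0.0163, 0.0163, 0.0165]), 'pmid': array([0.0163, 0.1239, 0.0159])}
```

View pics/wrist2.png

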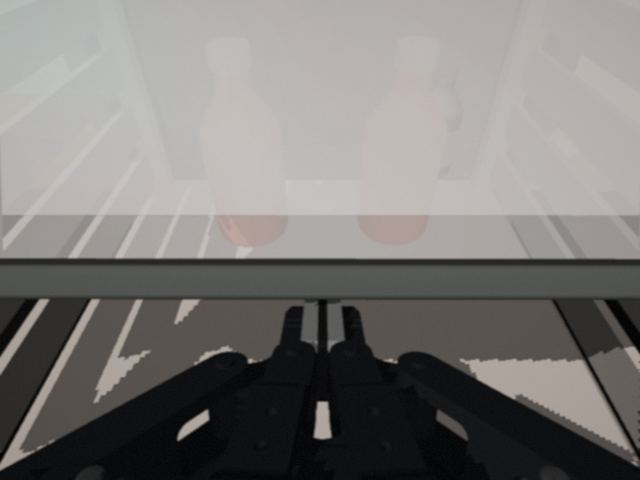

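The lip rests on the fingertips (wrist view, lip at row 280), with its centre at s≈0.0099 and the pointer at 0.0226. It needs 12.8 mm more.

Run:
```python
from h import *
from bench import manip
import cv2
x,R=pose(.0068,.008,15,-1); manip.move_l(x,max_speed=.025); manip.dwell(.3)
x,_=pose(-.004,.008,15,-1); manip.move_l(x,max_speed=.04)
manip.move_l(x-.12*R[:,2],max_speed=.1); print(manip.current_time(),manip.current_force())
z=np.load("F.npz"); F=[z[f"arr_{i}"] for i in range(4)]
for c in ("top","scene"):
    cal=manip.get_calibration(c); p,d=manip.grab_frame(c); np.savez(f"{c}3.npz",p=p,d=d,**cal); cv2.imwrite(f"pics/{c}3.png",p[:,:,::-1])
    P,p=cloud(f"{c}3.npz"); print(c,meas(P,p,F))
    Q=(P-F[3])@np.stack(F[:3],1); L=(abs(Q[...,1])<.13)&(Q[...,2]>.006)&(Q[...,2]<.024)&(p.max(2)<160)&(abs(Q[...,0]-.03)<.02)
    print("lip slope s/y",np.polyfit(Q[L][:,1],Q[L][:,0],1))
```

```text
14.7167 [ 0.76779223 -0.19370406  0.87955587]
top {'nlip': np.int64(685), 'lip_top': array([0.0291, 0.0307, 0.0322]), 'npt': np.int64(98), 'pt': array([0.0122, 0.0225, 0.0313]), 'pmid': array([0.0225, 0.162 , 0.0191])}
lip slope s/y [0.000901   0.03062512]
scene {'nlip': np.int64(1445), 'lip_top': array([0.0271, 0.0287, 0.0303]), 'npt': np.int64(131), 'pt': array([0.0128, 0.0234, 0.03  ]), 'pmid': array([0.0234, 0.1616, 0.0176])}
lip slope s/y [0.00152045 0.02871996]
```

View pics/top3.png

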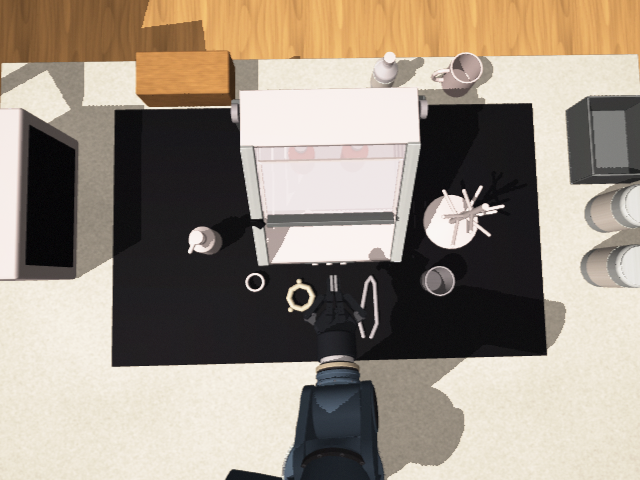

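In the top view the lip at row 218 lines up with the pointer at (258,223), and measured along the slope they agree to about 1 mm. The hand is clear and nothing else has moved.

```bash
python3 -c "
from bench import manip
print(manip.current_ee_pos(),manip.sign_off())"
```

```text
the job is handed in; nothing more can be done
[ 0.49166842 -0.00121127  0.23505439] None
```

I pushed the window up until the lip was level with the pointer (about 1 mm off, measured from the camera images), took the hand away clear of everything, and handed the job in at about 15 s of the 38 s limit; sign-off gave no verdict.

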